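# Stow the small panel painting in its slotted transit case

## Robot

A 7-joint arm with a two-finger parallel gripper is mounted at the origin on the work surface. World frame = base frame: x ahead of the robot, y to its left, z up, the work surface at z = 0. Lengths are in mm, angles in rad, forces in N, time in s.
With the tool pointing down it reaches from about 350 to 775 mm from the base axis. Payload 3.1 kg.
Tool frame: the origin (TCP) lies on the centre line of the jaws, within the pads' length; the fingertips stand 25 mm ahead of it and the grasp point (between the pads) lies 6 mm ahead of it; z points along the fingers, y is the line along which they close (so a half turn about z gives the same grasp; the last joint's range is limited). The gripper opens to 85 mm and grips with 20 to 120 N. Pads are 22 mm wide; open, the fingers measure 114 mm over their backs; the gripper's body (76 mm by 85 mm) begins 54 mm behind the grasp point. The pads swing forward as they close: fully open they stand 13 mm farther back than shut.
Start: joints at [-1.3, 0.311, 0.014, 1.512, -0.004, 1.319, -0.027], TCP at [169.22, 523.337, 256.304] pointing down, gripper open.
Joint ranges: [-2.7, 2.7], [-0.3, 1.91], [-1.27, 1.3], [0.12, 2.57], [-1.44, 4.58], [0.2, 2.03], [-3.05, 3.05]. Speed limits (rad/s): [2.79, 2.79, 3.14, 3.14, 3.14, 3.14, 3.14].

## Interface

Orientations are given as a unit quaternion [x, y, z, w].
In Python, from plant import env, eyes, nets gives the robot as it stands. The module is installed in compiled form; this text tells all that it offers.
- The arm moves only by the shell command python3 -m inch 'ROWS' [FORCE]. ROWS is JSON, a list of rows, each a list of 7 numbers: the shift along the tool's x, y, z in mm, then the turn, a rotation vector about the tool's x, y, z in units of 8 degrees (1.0 is 8 degrees), then the finger opening in mm, from 0 to 85.4. A call has 1 to 8 rows; each row is the pose to reach, as a shift and turn from the pose commanded when the call began, along the tool's axes at that moment; what a row does not reach only later rows make up. A row lasts 1/10 s, in which the tool goes at most 50 mm and 8.59 degrees, less where a joint would pass 70% of its speed; a pose out of reach is approached as far as the arm can. A call with a gripper value outside its range is refused whole. The fingers move at their own pace and stop on an object; FORCE is the grip in N (left out, the last holds). Time passes only in rows, so rows that repeat a pose let the fingers close. It gives the time, the measured TCP pose, the force, the opening and the grip force at its end, in the units of the state.
- env.get_obs(): the state, without advancing time (a new reading comes with each control period).
- eyes.capture(name): name is "side" or "top" or "wrist"; returns a dict with "img" (400x640x3 uint8, blue, green, red), "K" (3x3 intrinsics, pixels), "k1" (the pictures are not rectified: a ray, as slopes to the right and down, at radius r is drawn at 1 + k1 r^2 times it, then the intrinsics apply), "rvec" (rotation vector, rad) and "tvec" (3), from world to camera coordinates, as OpenCV has them. Camera axes: x right, y down, z forward; pixel columns grow to the right and rows downward; lengths in mm; the calibration is good to about 2 mm. A picture is of the moment at which its call begins. There is no depth.
- env.hand_in(): hands the job in; it is judged then, once.
Trained networks look in a picture, given as the dict that the camera call returned (one of the last four; its "shot" number tells which), for a name from the list of things; names that differ only in an ending like _2 or _b are one class to them, and where a whole thing is asked for, a point or a joint stands for the part that bears it (a point fixed in the world has none). Each returns a list of dicts, best first, with "conf" (0 to 1); they miss things now and then, are a little off and sometimes report something else, mostly with a low value. They report only what shows in the picture. A call takes as long as a camera call.
- nets.silhouettes(picture, query): "mask" (400x640 bool, what is visible of it) and "extent" ([left, top, right, bottom] in pixels, round what is visible of it).
The state is a dict: "t": time; "qpos": joint angles; "dq": joint speeds; "effort": joint torques, N m; "tcp_pos": TCP position; "ee_rot": TCP orientation; "wrist_force": force on the tool from outside, world axes, zero at the start; "wrist_torque": the same for the moment, N m; "width": finger opening in mm; "grasp_force": force on a finger pad.
Only numpy, scipy, OpenCV 4.12 (cv2) and the standard library are available. Lean on these libraries where they do the work, as an engineer would, in place of code of your own. Each camera call takes 0.05 s, during which the arm holds its last target. There are 200 camera calls.

## Task

Take the small panel painting (the narrower of the two that stand upright in wooden stands) and put it upright into the slot in the lid of the plywood transit case, either way round. Push it all the way down until it is home on its stop and only a narrow strip shows above the lid, then let go. Leave the wide panel standing in its stand.

Things in the scene. Friction and masses are not known exactly. Their poses are not given: they have to be found in the camera images.
- small_panel_mid (a point): Centre (half-way up) of the small panel painting: a rigid wooden board 90 wide x 14 thick x 100 tall (mm), 100 g, loose, standing on edge in the 18 mm groove of a fixed wooden stand (60 x 110 mm, 32 high; groove floor 10 mm above the table). A little landscape on both faces. Axes: x through its thickness, y along its width, z up to its top edge, 50 mm above this point.
- wide_panel_mid (a point): Centre of the wide panel painting, which is to stay: the same kind of board, 140 wide x 14 thick x 100 tall (mm), standing in the same way in its own fixed stand (60 x 160 mm, 32 high). Axes as for the small panel.
- slot_mouth (a point): Centre of the slot's mouth, level with the lid's top, of the plywood transit case (fixed; 110 along x, 150 along y, 120 mm high; grey felt round the mouth). Axes: x across the slot, y along it, z up. The slot is a straight vertical channel 24 (x) by 104 mm (y); its top 12 mm flare out to 40 x 120 mm at the lid. The braked rest is inside.
- braked_rest (a joint): How far (m) the stiff rest inside the slot has been pushed down. At 0 it catches a panel's lower edge 55 mm below the lid, with 45 mm of the panel still showing, and carries its weight; it goes down only when the panel is pushed with about 7 N, stays where it is left, and at 0.039 meets a hard stop, with 6 mm of the small panel above the lid.

How it is judged:
By the outcome, as a careful person would: the job done as asked, in the order asked, and still so for the second after the job is handed in, with the robot touching nothing.
It also fails if it takes over 51 s, if anything falls off the work surface, if the arm or the gripper's body presses on something with over 40 N, if the wrist force passes 120 N, or if a joint passes its speed limit or range.

## Working session

There is one attempt and no reset: what is moved stays moved. The work goes in short steps, Python scripts to look and compute and a shell command to move; the robot and the scene stay as the last step left them, time stands still between calls to the robot, and variables do not carry over. Pictures are saved under pics/ and viewed, at most 10 in all, crops included, and the job is handed in when it is done.

```bash
mkdir -p pics
cat > h.py <<'E'
import numpy as np, cv2
from scipy.spatial.transform import Rotation as R
from plant import env, eyes, nets
def rays(p,uv):
    K=np.array(p["K"],float);uv=np.asarray(uv,float).reshape(-1,2)
    d=(uv-K[:2,2])/[K[0,0],K[1,1]]; u=d.copy()
    for _ in range(30): u=d/(1+p["k1"]*(u**2).sum(1,keepdims=True))
    M=cv2.Rodrigues(np.array(p["rvec"],float))[0];t=np.array(p["tvec"],float).ravel()
    return -M.T@t, np.c_[u,np.ones(len(u))]@M
def onz(p,uv,z):
    c,d=rays(p,uv); return c+d*((z-c[2])/d[:,2])[:,None]
def proj(p,X):
    X=np.asarray(X,float).reshape(-1,3);M=cv2.Rodrigues(np.array(p["rvec"],float))[0];c=X@M.T+np.array(p["tvec"],float).ravel()
    u=c[:,:2]/c[:,2:];u=u*(1+p["k1"]*(u**2).sum(1,keepdims=True));K=np.array(p["K"])
    return u*[K[0,0],K[1,1]]+K[:2,2]
E
python3 - <<'E'
from h import *
np.set_printoptions(precision=1,suppress=True)
ims=[]
for n in ("top","side"):
    p=eyes.capture(n); ims.append(p["img"]); print(n,rays(p,[[320,200]])[0],p["k1"])
    for q in ("small_panel_mid","wide_panel_mid","slot_mouth","braked_rest"):
        for r in nets.silhouettes(p,q)[:3]:
            m=r["mask"].astype(np.uint8); b=cv2.boxPoints(cv2.minAreaRect(cv2.findNonZero(m)))
            print(q,round(r["conf"],2),r["extent"],m.sum(),b.round().tolist(), onz(p,b,110)[:,:2].round().tolist() if n=="top" else "")
    cv2.imwrite(f"pics/{n}0.png",p["img"])
o=env.get_obs();print(o["tcp_pos"],o["ee_rot"],o["t"],R.from_quat(o["ee_rot"]).as_matrix())
E
```

```text
top [405.6   6.6 866.7] -0.04828141364537777
small_panel_mid 0.84 [140.8, 199.2, 204.3, 219.0] 823 [[141.0, 203.0], [201.0, 197.0], [203.0, 214.0], [143.0, 220.0]] [[531.0, 330.0], [543.0, 216.0], [511.0, 212.0], [499.0, 325.0]]
wide_panel_mid 0.68 [416.4, 182.3, 491.1, 215.8] 707 [[413.0, 205.0], [491.0, 178.0], [495.0, 187.0], [417.0, 215.0]] [[530.0, -189.0], [585.0, -346.0], [566.0, -351.0], [511.0, -195.0]]
wide_panel_mid 0.45 [261.7, 148.3, 347.9, 226.1] 5090 [[258.0, 215.0], [269.0, 150.0], [348.0, 163.0], [337.0, 228.0]] [[509.0, 107.0], [637.0, 90.0], [611.0, -64.0], [485.0, -42.0]]
slot_mouth 0.57 [261.1, 151.5, 350.1, 227.5] 5081 [[257.0, 216.0], [267.0, 151.0], [347.0, 163.0], [338.0, 228.0]] [[508.0, 108.0], [635.0, 93.0], [613.0, -63.0], [486.0, -44.0]]
braked_rest 0.86 [281.9, 181.7, 325.6, 195.6] 263 [[281.0, 189.0], [282.0, 183.0], [327.0, 190.0], [326.0, 196.0]] [[559.0, 64.0], [571.0, 62.0], [558.0, -23.0], [546.0, -22.0]]
side [ 174.1 -530.9  961.6] -0.008758064103232367
small_panel_mid 0.58 [231.7, 130.5, 253.4, 176.9] 656 [[220.0, 144.0], [233.0, 130.0], [267.0, 164.0], [254.0, 178.0]] 
wide_panel_mid 0.61 [360.4, 287.5, 430.7, 347.5] 1864 [[354.0, 309.0], [368.0, 286.0], [433.0, 326.0], [419.0, 348.0]] 
slot_mouth 0.95 [277.4, 176.2, 349.6, 267.4] 4469 [[266.0, 192.0], [319.0, 162.0], [360.0, 238.0], [307.0, 267.0]] 
braked_rest 0.6 [306.9, 203.2, 308.6, 204.5] 3 [[307.0, 203.0], [307.0, 203.0], [308.0, 205.0], [308.0, 205.0]] 
[169.2 523.3 256.3] [ 0.2  1.  -0.  -0. ] 0.5 [[-1.   0.3 -0. ]
 [ 0.3  1.  -0. ]
 [ 0.  -0.  -1. ]]
```

View pics/top0.png

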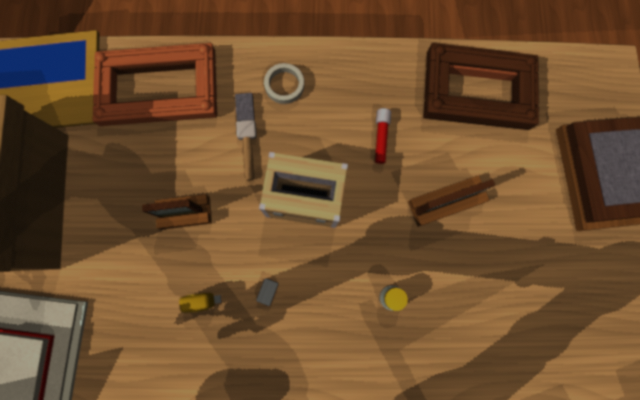

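View pics/side0.png

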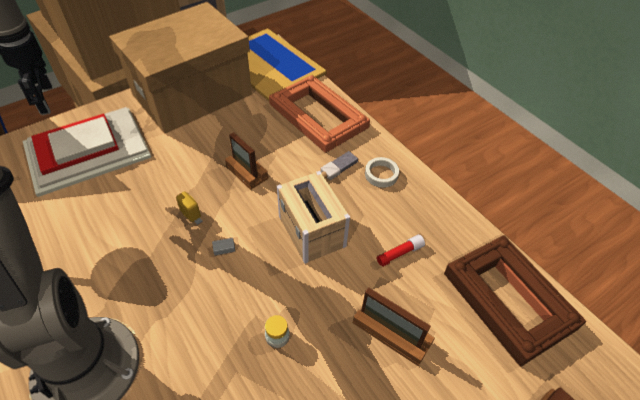

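The top view shows the small panel in its stand at about (177,211), the case with its slot at (304,187) and the wide panel at (455,198). The side view agrees, with the small panel at (243,155), the case at (313,215) and the wide panel at (394,318). The top-view net found the small panel and the rest well. I'll go above the small panel for a close look.

```bash
cat >> h.py <<'E'
def delta(target,xaz,o=None):
    """shift (tool mm) and turn (units of 8deg) to go from measured pose to target TCP, tool down with tool x at azimuth xaz deg (mod 180 nearest)"""
    o=o or env.get_obs(); M=R.from_quat(o["ee_rot"])
    az=np.degrees(np.arctan2(*M.as_matrix()[[1,0],0])); d=(xaz-az+90)%180-90; a=np.radians(az+d)
    T=R.from_matrix(np.array([[np.cos(a),np.sin(a),0],[np.sin(a),-np.cos(a),0],[0,0,-1]]).T.T)
    return M.inv().apply(np.array(target)-o["tcp_pos"]).round(1),(np.degrees((M.inv()*T).as_rotvec())/8).round(3)
E
python3 - <<'E'
from h import *
p=eyes.capture("top")
print("lid",onz(p,[[270,153],[347,165],[337,222],[262,211]],120).round())
print("felt",onz(p,[[281,189],[282,183],[327,190],[326,196]],120).round())
print(delta([520,262,290],96))
E
```

```text
lid [[628.  86. 120.]
 [606. -62. 120.]
 [496. -42. 120.]
 [516.  98. 120.]]
felt [[558.  63. 120.]
 [570.  62. 120.]
 [557. -23. 120.]
 [545. -22. 120.]]
(array([-414.2, -140.7,  -33.7]), array([-0.  ,  0.  ,  8.26]))
```

```bash
python3 -m inch '[[-46,-15,-34,0,0,1,85],[-92,-31,-34,0,0,2,85],[-138,-47,-34,0,0,3,85],[-184,-62,-34,0,0,4,85],[-230,-78,-34,0,0,5,85],[-276,-94,-34,0,0,6,85],[-322,-110,-34,0,0,7,85],[-368,-125,-34,0,0,8,85]]'
python3 - <<'E'
from h import *
print(delta([520,262,290],96))
p=eyes.capture("wrist");cv2.imwrite("pics/w1.png",p["img"])
for r in nets.silhouettes(p,"small_panel_mid")[:2]:
    b=cv2.boxPoints(cv2.minAreaRect(cv2.findNonZero(r["mask"].astype(np.uint8))));print(r["conf"],r["extent"],b.round())
E
```

```text
t: 1.35
tcp_pos: [482.4, 289.7, 290.7]
ee_rot: [0.658, 0.753, 0.0, 0.0]
wrist_force: [-0.0, 0.1, 0.9]
width: 85.2
grasp_force: 0.0
(array([-32.5,  33.6,   0.7]), array([ 0.006, -0.004,  0.219]))
0.77 [342.6, 136.7, 370.7, 237.9] [[342. 234.]
 [346. 142.]
 [370. 143.]
 [366. 235.]]
```

View pics/w1.png

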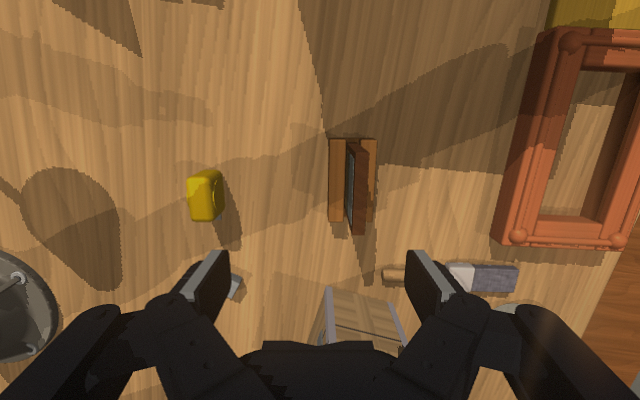

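The wrist view shows the small panel's brown top edge running from about (361,141) to (359,234). Its painted face is on the left, and the stand lies around it.

Run:
```python
from h import *
p=eyes.capture("wrist");cv2.imwrite("pics/w1c.png",cv2.resize(p["img"][120:250,290:420],None,fx=4.6,fy=4.6,interpolation=cv2.INTER_CUBIC))
print(onz(p,[[361,141],[359,234]],110), onz(p,[[329,138],[376,138],[328,220],[373,236]],32))
```

```text
[[525.36043586 331.54630139 110.        ]
 [539.84269803 232.95301849 110.        ]] [[497.92494712 323.61824343  32.        ]
 [555.8946927  330.84199766  32.        ]
 [511.3702354  215.63245847  32.        ]
 [575.84417385 199.9472365   32.        ]]
```

View pics/w1c.png

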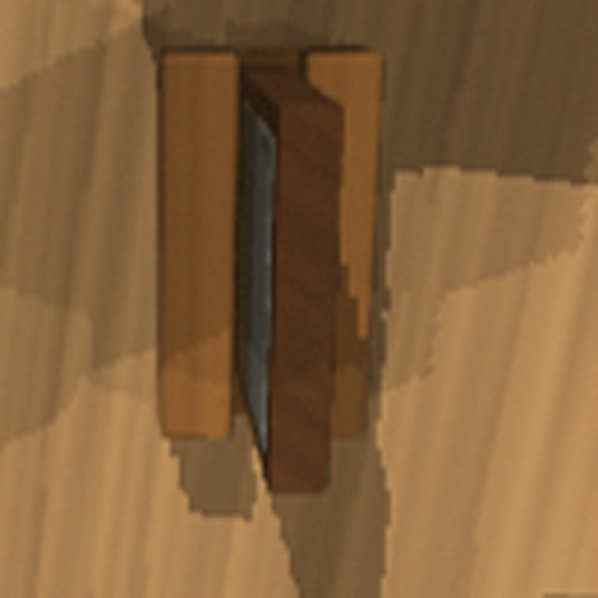

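The crop shows the panel's top face with corners at full-image (351,143), (365,143), (349,227) and (361,227). The stand's corners are at (325,131), (373,130), (325,215) and (369,215).

Run:
```python
from h import *
np.set_printoptions(precision=1,suppress=True)
p=eyes.capture("wrist")
for uv,z in (([[350.9,142.8],[364.6,142.8],[348.7,227],[361.3,227]],110),([[325.2,130.9],[373,130.4],[324.8,214.8],[369.3,214.8]],32)):
    X=onz(p,uv,z);c=X.mean(0);d=X[:2].mean(0)-X[2:].mean(0)
    az=np.degrees(np.arctan2(d[1],d[0]));print(c,az,np.linalg.norm(d),np.linalg.norm(X[0]-X[1]),np.linalg.norm(X[2]-X[3]))
    if z==110: print(delta([c[0],c[1],180],az),delta([c[0],c[1],99],az))
```

```text
[524.4 290.  110. ] 97.93263640285427 89.50148628506722 13.550806952696892 13.555440136910788
(array([ -5.6,  42.1, 110.2]), array([-0.,  0., -0.])) (array([ -5.5,  42.2, 191.2]), array([-0.,  0., -0.]))
[524.4 286.2  32. ] 97.92386792090319 110.12364613947258 58.9301891125494 59.63221326704772
```

```bash
python3 -m inch '[[-5.5,42,20,0,0,0,60],[-5.5,42,65,0,0,0,60],[-5.5,42,105,0,0,0,60],[-5.5,42,140,0,0,0,60],[-5.5,42,165,0,0,0,60],[-5.5,42,182,0,0,0,60],[-5.5,42,182,0,0,0,60]]' 50 && python3 -m inch '[[0,0,0,0,0,0,8],[0,0,0,0,0,0,8],[0,0,0,0,0,0,8],[0,0,0,0,0,0,8],[0,0,0,0,0,0,8],[0,0,0,0,0,0,8],[0,0,0,0,0,0,8],[0,0,0,0,0,0,8]]' 50
```

```text
t: 2.25
tcp_pos: [519.4, 292.9, 105.2]
ee_rot: [0.654, 0.756, -0.003, -0.002]
wrist_force: [0.5, 0.6, 0.5]
width: 60.3
grasp_force: 0.0
t: 3.05
tcp_pos: [524.6, 292.4, 110.0]
ee_rot: [0.655, 0.755, 0.002, 0.001]
wrist_force: [0.2, 1.3, 5.5]
width: 13.1
grasp_force: 51.5
```

```bash
python3 -m inch '[[0,0,-15,0,0,0,8],[0,0,-40,0,0,0,8],[0,0,-75,0,0,0,8],[0,0,-115,0,0,0,8],[0,0,-145,0,0,0,8],[0,0,-160,0,0,0,8],[0,0,-160,0,0,0,8]]'
python3 - <<'E'
from h import *
o=env.get_obs();print(o["tcp_pos"],o["width"],o["grasp_force"],delta([475,80,270],82,o),delta([561,20,270],82,o))
p=eyes.capture("wrist");cv2.imwrite("pics/w2.png",p["img"])
E
```

```text
t: 3.75
tcp_pos: [524.2, 291.8, 270.6]
ee_rot: [0.656, 0.755, 0.002, 0.001]
wrist_force: [0.4, 0.1, -0.7]
width: 12.9
grasp_force: 50.6
[524.23153162 291.83078699 270.62229366] 12.866310606826048 50.587499141693115 (array([-202.8,  -78.5,   -0. ]), array([ 0.026, -0.016,  2.009])) (array([-2.743e+02, -1.800e+00,  2.000e-01]), array([ 0.026, -0.016,  2.009]))
```

View pics/w2.png

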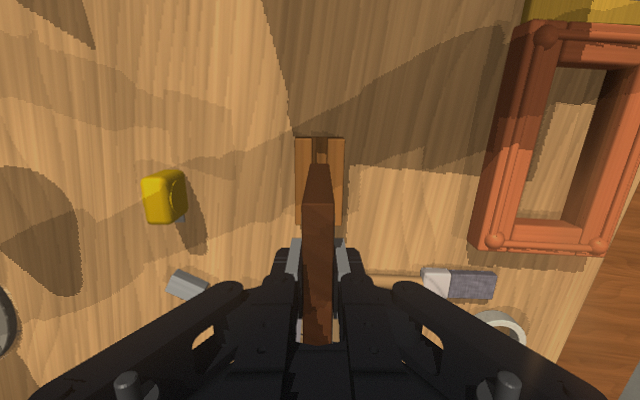

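The panel is held cleanly in the pads, with its top face running from (318,203) to (318,345), and its stand is empty. Next I'll go beside the slot to look at the mouth with the wrist camera.

Run:
```python
from h import *
p=eyes.capture("wrist");o=env.get_obs()
X=onz(p,[[303,203],[333,203],[303,345],[332,345]],270.6);print(X.round(1),X.mean(0)-o["tcp_pos"]);print(rays(p,[[0,0]])[0])
print(delta([500,-25,270],82,o))
```

```text
[[511.8 328.1 270.6]
 [523.9 329.8 270.6]
 [520.8 258.  270.6]
 [534.4 259.9 270.6]] [0.15992468 2.68688002 3.55679262]
[512.32955388 364.82877155 386.75367618]
(array([-310. ,  -66.8,   -2.6]), array([-0.015,  0.008,  2.009]))
```

```bash
python3 -m inch '[[-25,-5,0,0,0,0.2,8],[-70,-15,0,0,0,0.5,8],[-118,-25,0,0,0,0.8,8],[-166,-35,0,0,0,1.1,8],[-214,-46,0,0,0,1.4,8],[-260,-56,0,0,0,1.7,8],[-310,-67,0,0,0,2,8],[-310,-67,0,0,0,2,8]]'
python3 -m inch '[[0,0,0,0,0,0,8],[0,0,0,0,0,0,8]]'
python3 - <<'E'
from h import *
p=eyes.capture("wrist");cv2.imwrite("pics/w3.png",p["img"])
E
```

```text
t: 4.65
tcp_pos: [497.8, -34.8, 267.0]
ee_rot: [0.759, 0.651, -0.003, 0.001]
wrist_force: [0.2, 0.7, -0.8]
width: 12.8
grasp_force: 50.5
t: 4.85
tcp_pos: [499.9, -23.0, 266.8]
ee_rot: [0.754, 0.657, -0.001, -0.001]
wrist_force: [-0.5, -0.0, -1.1]
width: 13.0
grasp_force: 50.5
```

View pics/w3.png

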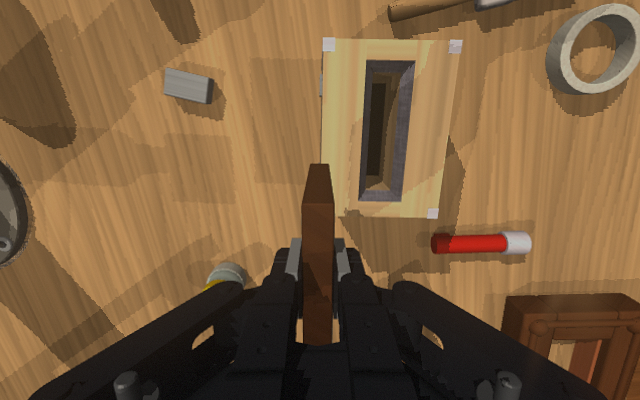

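The mouth is fully visible, with felt corners at about (367,60), (415,61), (401,201) and (359,199). The lid corners are at (323,38), (462,40) and (438,218), and the panel's far top edge is at (318,203).

Run:
```python
from h import *
np.set_printoptions(precision=1,suppress=True)
p=eyes.capture("wrist");o=env.get_obs();T=o["tcp_pos"]
X=onz(p,[[367,60],[415,61],[359,199],[401,201]],120);c=X.mean(0);d=X[:2].mean(0)-X[2:].mean(0);az=np.degrees(np.arctan2(d[1],d[0]))
print(c,az,np.linalg.norm(d),np.linalg.norm(X[0]-X[1]),np.linalg.norm(X[2]-X[3]))
L=onz(p,[[323,38],[462,40],[438,218]],120);print(L,(L[0]+L[2])/2,np.linalg.norm(L[0]-L[1]),np.linalg.norm(L[2]-L[1]))
M=R.from_quat(o["ee_rot"]);F=onz(p,[[303,203],[333,203]],T[2]);print("far edge in tool",M.inv().apply(F-T))
B=onz(p,[[310,164],[328,164]],T[2]-100);print("bottom far",M.inv().apply(B-T))
u=np.array([np.cos(np.radians(az)),np.sin(np.radians(az)),0])
for k in (2,6): print(k,delta([c[0]+k*u[0],c[1]+k*u[1],T[2]],az,o))
```

```text
[564.8  22.6 120. ] 81.44351694264033 118.63425748095871 39.10266697780573 39.133737817736176
[[520.9 105.1 120. ]
 [630.7  88.6 120. ]
 [608.9 -61.1 120. ]] [564.9  22.  120. ] 111.01481361606105 151.20650763909973
far edge in tool [[37.  -6.9  0. ]
 [37.   5.6 -0. ]]
bottom far [[ 35.9  -6.3 100. ]
 [ 35.9   7.  100. ]]
2 (array([55.3, 57.9, -0.1]), array([-0. , -0. ,  0.1]))
6 (array([59.3, 58. , -0.1]), array([-0. , -0. ,  0.1]))
```

```bash
python3 -m inch '[[15,14,0,0,0,0,8],[40,39,0,0,0,0.1,8],[56,54,0,0,0,0.1,8],[60,58,0,0,0,0.1,8],[60,58,0,0,0,0.1,8],[60,58,15,0,0,0.1,8],[60,58,30,0,0,0.1,8],[60,58,30,0,0,0.1,8]]'
python3 -m inch '[[0,0,0,0,0,0,8],[0,0,0,0,0,0,8]]'
python3 - <<'E'
from h import *
np.set_printoptions(precision=1,suppress=True)
o=env.get_obs();print(delta([565.7,28.2,o["tcp_pos"][2]],81.5,o))
p=eyes.capture("wrist");q=eyes.capture("side")
c=[cv2.resize(q["img"][130:280,240:390],(400,400),interpolation=cv2.INTER_CUBIC),cv2.resize(p["img"][100:350,200:450],(400,400))]
cv2.imwrite("pics/w4.png",np.hstack(c))
E
```

```text
t: 5.75
tcp_pos: [563.7, 25.9, 236.3]
ee_rot: [0.759, 0.651, -0.002, -0.002]
wrist_force: [0.0, 0.6, -1.2]
width: 12.8
grasp_force: 50.4
t: 5.95
tcp_pos: [566.4, 26.3, 239.4]
ee_rot: [0.759, 0.651, 0.001, 0.001]
wrist_force: [-0.0, -0.2, -0.4]
width: 13.0
grasp_force: 50.4
(array([ 1.8, -1. , -0. ]), array([ 0., -0., -0.]))
```

View pics/w4.png

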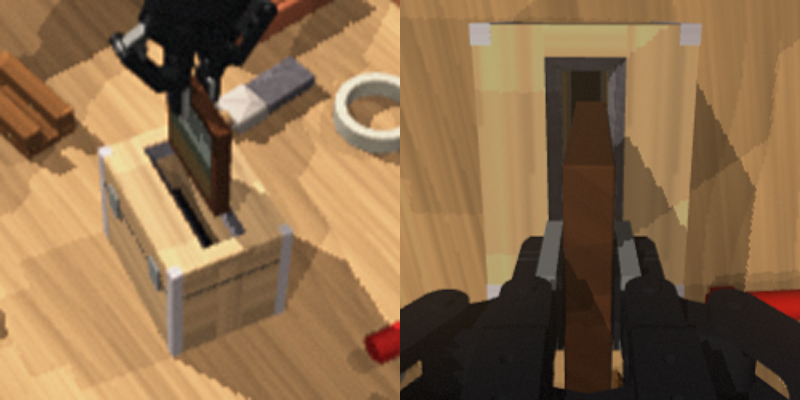

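The left half (side view) shows the panel upright just above the slot, with its near lower corner at side pixel (325.5,210). The right half (wrist view) shows it centred across the mouth. I'll check its position along the slot against the predicted corners.

Run:
```python
from h import *
np.set_printoptions(precision=1,suppress=True)
p=eyes.capture("side");o=env.get_obs();T=o["tcp_pos"];M=R.from_quat(o["ee_rot"]).as_matrix()
for off in (-2.4,-8.5): print(off,proj(p,[T+M@[off-45,y,z] for z in (0,100) for y in (-7,7)]).tolist())
print("mouth near corners",proj(p,[np.array([564.8,22.3,120])+M@[-60,y,0] for y in(-20,20)]).tolist(),"seen 328,221 / ~318,222")
w=eyes.capture("wrist");print("bottom far in tool",M.T@(onz(w,[[317,162.5]],T[2]-100)[0]-T), "top far",M.T@(onz(w,[[317,203]],T[2])[0]-T))
```

```text
-2.4 [[318.31371437480436, 179.04017667724625], [324.52050475888086, 176.81583436583875], [317.3460073374172, 209.38449173693465], [323.0909803654229, 207.21148121082427]]
-8.5 [[319.6609576307981, 181.1085911116132], [325.8839862298162, 178.86789728855024], [318.58830773527785, 211.39558751061222], [324.3471796331405, 209.20785443664542]]
mouth near corners [[314.7680997734333, 222.62283154499394], [331.0715855337743, 216.32406104872058]] seen 328,221 / ~318,222
bottom far in tool [ 37.   -0.9 100. ] top far [37.  -0.9  0. ]
```

```bash
python3 -m inch '[[3,0,0,0,0,0,8],[3,0,8,0,0,0,8],[3,0,16,0,0,0,8],[3,0,24,0,0,0,8],[3,0,32,0,0,0,8],[3,0,40,0,0,0,8],[3,0,48,0,0,0,8],[3,0,48,0,0,0,8]]'
python3 -m inch '[[0,0,5,0,0,0,8],[0,0,10,0,0,0,8],[0,0,15,0,0,0,8],[0,0,20,0,0,0,8],[0,0,20,0,0,0,8],[0,0,20,0,0,0,8]]'
```

```text
t: 6.95
tcp_pos: [565.7, 29.8, 188.7]
ee_rot: [0.759, 0.651, -0.001, -0.001]
wrist_force: [-0.1, 1.0, -1.4]
width: 13.2
grasp_force: 50.5
t: 7.55
tcp_pos: [566.6, 29.7, 170.2]
ee_rot: [0.759, 0.651, -0.0, -0.0]
wrist_force: [1.1, 0.7, -0.6]
width: 13.1
grasp_force: 50.5
```

```bash
python3 -m inch '[[0,0,3,0,0,0,8],[0,0,6,0,0,0,8],[0,0,8,0,0,0,8],[0,0,10,0,0,0,8],[0,0,10,0,0,0,8]]'
python3 -m inch '[[0,0,2,0,0,0,8],[0,0,4,0,0,0,8],[0,0,6,0,0,0,8],[0,0,8,0,0,0,8],[0,0,8,0,0,0,8]]'
```

```text
t: 8.05
tcp_pos: [567.1, 29.6, 161.3]
ee_rot: [0.759, 0.651, 0.001, 0.0]
wrist_force: [-1.0, 0.2, 5.4]
width: 13.1
grasp_force: 51.2
t: 8.55
tcp_pos: [567.1, 29.6, 153.1]
ee_rot: [0.759, 0.651, 0.001, 0.0]
wrist_force: [-1.1, 0.5, 4.1]
width: 13.0
grasp_force: 51.3
```

```bash
python3 -m inch '[[0,0,0,0,0,0,40],[0,0,0,0,0,0,40],[0,0,0,0,0,0,40],[0,0,-5,0,0,0,40],[0,0,-20,0,0,0,40],[0,0,-45,0,0,0,40],[0,0,-65,0,0,0,30],[0,0,-65,0,0,0,0]]' && python3 -m inch '[[-7,0,0,0,0,0,0],[-7,0,0,0,0,0,0],[-7,0,0,0,0,0,0],[-7,0,0,0,0,0,0]]'
python3 - <<'E'
from h import *
p=eyes.capture("wrist");q=eyes.capture("side")
c=[cv2.resize(q["img"][130:280,240:390],(400,400),interpolation=cv2.INTER_CUBIC),cv2.resize(p["img"][100:350,200:450],(400,400))]
cv2.imwrite("pics/w5.png",np.hstack(c))
E
```

```text
t: 9.35
tcp_pos: [568.9, 29.4, 220.8]
ee_rot: [0.759, 0.651, 0.003, 0.002]
wrist_force: [0.6, 0.5, -0.3]
width: 16.4
grasp_force: 0.0
t: 9.75
tcp_pos: [565.1, 22.9, 216.4]
ee_rot: [0.759, 0.651, -0.001, -0.001]
wrist_force: [0.3, 1.0, 0.5]
width: -0.2
grasp_force: 0.0
```

View pics/w5.png

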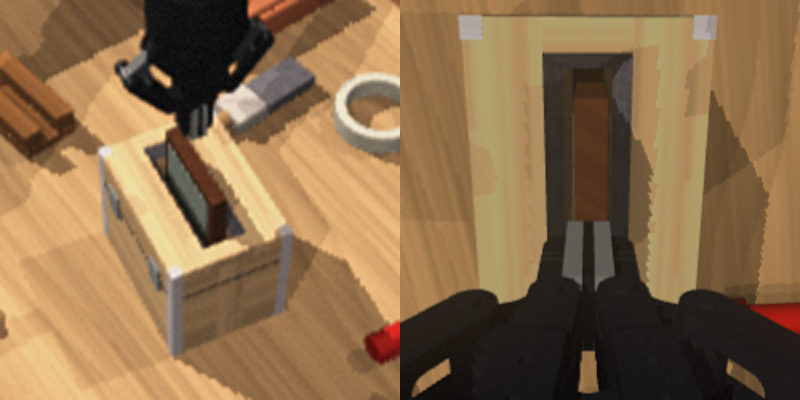

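The panel stands upright and centred in the slot with about 30 mm showing. The closed fingertips are over its top edge, so I'll push down in stages.

```bash
python3 -m inch '[[0,0,10,0,0,0,0],[0,0,20,0,0,0,0],[0,0,28,0,0,0,0],[0,0,34,0,0,0,0],[0,0,38,0,0,0,0],[0,0,42,0,0,0,0],[0,0,46,0,0,0,0],[0,0,46,0,0,0,0]]' && python3 -m inch '[[0,0,3,0,0,0,0],[0,0,6,0,0,0,0],[0,0,9,0,0,0,0],[0,0,12,0,0,0,0],[0,0,12,0,0,0,0]]'
```

```text
t: 10.65
tcp_pos: [566.4, 22.7, 172.2]
ee_rot: [0.759, 0.651, 0.001, 0.001]
wrist_force: [-0.1, 0.1, 2.7]
width: 0.0
grasp_force: 1.6
t: 11.15
tcp_pos: [566.4, 22.7, 160.3]
ee_rot: [0.759, 0.651, 0.001, 0.001]
wrist_force: [-1.1, -0.2, 4.4]
width: 0.4
grasp_force: 2.1
```

```bash
python3 -m inch '[[0,0,2,0,0,0,0],[0,0,4,0,0,0,0],[0,0,6,0,0,0,0],[0,0,6,0,0,0,0]]' && python3 -m inch '[[0,0,1,0,0,0,0],[0,0,2,0,0,0,0],[0,0,2,0,0,0,0]]'; python3 -m inch '[[0,0,1,0,0,0,0],[0,0,2,0,0,0,0],[0,0,2,0,0,0,0]]'
```

```text
t: 11.55
tcp_pos: [566.4, 22.7, 154.3]
ee_rot: [0.759, 0.651, 0.001, 0.001]
wrist_force: [-0.4, -0.2, 3.2]
width: 0.3
grasp_force: 2.3
t: 11.85
tcp_pos: [566.5, 22.7, 152.4]
ee_rot: [0.759, 0.651, 0.001, 0.001]
wrist_force: [-0.3, 0.0, 4.5]
width: 0.2
grasp_force: 2.6
t: 12.15
tcp_pos: [567.2, 22.5, 151.2]
ee_rot: [0.759, 0.651, 0.002, 0.001]
wrist_force: [-0.5, 0.3, 7.9]
width: 0.1
grasp_force: 4.0
```

Force is rising near the expected stop at about 151 mm, so I'll press a bit more to confirm.

```bash
python3 -m inch '[[0,0,1,0,0,0,0],[0,0,2,0,0,0,0],[0,0,2,0,0,0,0]]'; python3 -m inch '[[0,0,1,0,0,0,0],[0,0,2,0,0,0,0],[0,0,2,0,0,0,0]]'
```

```text
t: 12.45
tcp_pos: [568.7, 22.4, 151.2]
ee_rot: [0.759, 0.651, 0.003, 0.002]
wrist_force: [-1.4, 0.3, 14.5]
width: -0.3
grasp_force: 7.3
t: 12.75
tcp_pos: [568.9, 22.4, 151.1]
ee_rot: [0.759, 0.651, 0.004, 0.002]
wrist_force: [-4.8, -0.0, 23.5]
width: 0.0
grasp_force: 11.5
```

Depth holds at 151.1 mm while the force climbs to 23 N, so the panel is on its hard stop. I'll retreat and check.

```bash
python3 -m inch '[[0,0,-6,0,0,0,0],[0,0,-15,0,0,0,0],[0,0,-35,0,0,0,0],[0,0,-70,0,0,0,0],[-10,-30,-100,0,0,0,0],[-30,-70,-120,0,0,0,0],[-30,-70,-120,0,0,0,0],[-30,-70,-120,0,0,0,0]]'
python3 - <<'E'
from h import *
p=eyes.capture("wrist");q=eyes.capture("side")
c=[cv2.resize(q["img"][130:355,235:460],(400,400),interpolation=cv2.INTER_CUBIC),cv2.resize(p["img"][0:350,150:500],(400,400))]
cv2.imwrite("pics/w6.png",np.hstack(c))
E
```

```text
t: 13.55
tcp_pos: [491.5, 3.7, 265.9]
ee_rot: [0.759, 0.651, 0.001, -0.0]
wrist_force: [0.1, 1.3, -0.6]
width: -0.2
grasp_force: 0.0
```

View pics/w6.png

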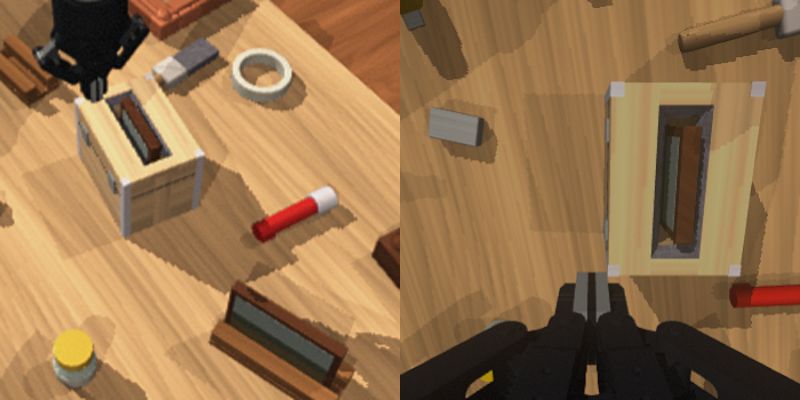

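The small panel sits low in the slot with a narrow strip showing at about (680,185) of the wrist half. The wide panel still stands in its stand, and the gripper is clear. The tip height of 126 mm matches a 6 mm strip above the lid.

```bash
python3 -c "
from plant import env
print(env.hand_in())"
```

```text
the job is handed in; nothing more can be done
None
```

The small panel is upright in the case slot, pushed down to its stop with about 6 mm showing and let go; the wide panel was left standing in its stand, and the job is handed in (no verdict was returned).

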